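Lock the knife case with the C-hook and its thumbscrew

ROBOT

A 6-joint arm with a two-finger parallel gripper is mounted at the origin on a cart in front of the work surface, level with it; the furniture and walls round the work are solid. World frame = base frame: x ahead of the robot, y to its left, z up, the work surface at z = 0. Lengths are in m, angles in rad, forces in N, time in s.
With the tool pointing down it reaches from about 0.375 to 0.9 m from the base axis. Payload 3.1 kg.
Tool frame: the origin (TCP) lies on the centre line of the jaws, within the pads' length; the fingertips stand 25 mm ahead of it and the grasp point (between the pads) lies 6 mm ahead of it; z points along the fingers, y is the line along which they close (so a half turn about z gives the same grasp; the last joint's range is limited). The gripper opens to 85 mm and grips with 20 to 120 N. Pads are 22 mm wide; open, the fingers measure 114 mm over their backs; the gripper's body (76 mm by 85 mm) begins 54 mm behind the grasp point. The pads swing forward as they close: fully open they stand 13 mm farther back than shut.
Start: joints at [1.167, 0.527, 1.433, -0, 1.181, -0.178], TCP at [0.14, 0.609, 0.233] pointing down, gripper open.
Joint ranges: [-3.08, 3.08], [-0.75, 2.2], [0.22, 2.44], [-1.43, 4.57], [0, 2.65], [-2.85, 2.85]. Speed limits (rad/s): [2.79, 2.79, 3.14, 3.14, 3.14, 3.14].

INTERFACE

Orientations are given as a unit quaternion [x, y, z, w].
In Python, from workcell import sense, camera, sign_off, boxes_of, regions_of, pinpoint gives the robot as it stands.
- The arm moves only by the tool play_rows, never from a script. Its argument "deltas" is one flat list of numbers, 7 for each row, row after row: the finger opening in m, from 0 to 0.0854, then the shift along the tool's x, y, z in m, then the turn, a rotation vector about the tool's x, y, z in degrees. A call has 1 to 12 rows; each row is the pose to reach, as a shift and turn from the pose commanded when the call began, along the tool's axes at that moment; what a row does not reach only later rows make up. A row lasts 1/10 s, in which the tool goes at most 50 mm and 8.59 degrees, less where a joint would pass 70% of its speed; a pose out of reach is approached as far as the arm can. A call with a gripper value outside its range is refused whole. The fingers move at their own pace and stop on an object; the grip force is fixed at half the most. Time passes only in rows, so rows that repeat a pose let the fingers close. It gives the time, the measured TCP pose, the force, the opening and the grip force at its end, in the units of the state.
- sense(): the state, without advancing time (a new reading comes with each control period).
- camera(name): name is "scene" or "top"; returns a dict with "color" (400x640x3 uint8, red, green, blue), "range_z" (400x640 float32, m along the optical axis (not along the pixel's ray), 0 where there is no reading), "K" (3x3 intrinsics, pixels), "extrinsics" (4x4, takes a point from world to camera coordinates). Camera axes: x right, y down, z forward; pixel columns grow to the right and rows downward; lengths in m; the calibration is good to about 2 mm. A picture is of the moment at which its call begins.
- sign_off(): hands the job in; it is judged then, once.
Trained networks look in a picture, given as the dict that the camera call returned (one of the last four; its "shot" number tells which), for a name from the list of things; names that differ only in an ending like _2 or _b are one class to them, and where a whole thing is asked for, a point or a joint stands for the part that bears it (a point fixed in the world has none). Each returns a list of dicts, best first, with "confidence" (0 to 1); they miss things now and then, are a little off and sometimes report something else, mostly with a low value. They report only what shows in the picture. A call takes as long as a camera call. They do not tell look-alikes from the thing itself.
- boxes_of(picture, query): "bbox" ([left, top, width, height] in pixels, round what is visible of it).
- regions_of(picture, query): "mask" (400x640 bool, what is visible of it) and "bbox" ([left, top, width, height] in pixels, round what is visible of it).
- pinpoint(picture, query): "point" ([column, row] in pixels: a listed point, or the origin of a listed thing).
The state is a dict: "t": time; "q": joint angles; "joint_vel": joint speeds; "joint_efforts": joint torques, N m; "tool_pos": TCP position; "eef_rot": TCP orientation; "wrist_force": force on the tool from outside, world axes, zero at the start; "torque": the same for the moment, N m; "gripper_width": opening from 0.0 (shut) to 1.0 (fully open); "grasp_force": force on a finger pad.
Only numpy, scipy, OpenCV 4.12 (cv2) and the standard library are available. Lean on these libraries where they do the work, as an engineer would, in place of code of your own. Each camera call takes 0.05 s, during which the arm holds its last target. There are 200 camera calls.

TASK

Lock the low knife case: take the larger of the two C-hooks by its upright stem, swing it round along its own curve through the ring on the lid, without forcing it, until its tip is well inside the keeper block, and leave it standing there. Then turn the thumbscrew on the keeper clockwise until its clutch first slips, and stop there. Leave the smaller hook and everything else where they are.

Things in the scene. Friction and masses are not known exactly. Their poses are not given: they have to be found in the camera images.
- hook_grip (a point): The larger C-hook, loose, 0.27 to 0.45 kg, on the worktop on either side (drawn anew), any yaw: steel foot disc (60 mm across, 10 high), upright round wooden stem (30 mm thick, 98 mm high over the foot's underside), grip at any yaw; a level curved rod leaves the stem. Point on the stem's axis, 75 mm over the underside; z up, arc centre at x = -70 mm, y = 0.
- hook_tip (a point): Middle of the rod's round end (the rod ends 5 mm past it) on the larger hook. The rod is 10 mm thick, its middle 34 mm over the underside of the foot, and runs anticlockwise seen from above from the stem to the tip: an arc of 70 mm radius over 140 degrees.
- hook_waist (a point): Middle of the larger hook's rod, 60 degrees round the arc from the stem: this point lies in the ring when the hook is home.
- small_hook_grip (a point): The smaller C-hook, to be left alone: same foot and stem, but its rod's arc has a radius of only 45 mm. Point on the stem's axis, 75 mm over the underside of its foot.
- case: The low grey knife case, fixed, pose drawn anew. Origin: the point on the worktop in front of it round which the hook swings (hook home: its arc's centre lies here). z up, x towards the case (x 90 to 210, y -110 to 110, 49 mm high). On the 70 mm circle, polar angles from +x: ring -40 deg, keeper pocket +40; stem goes anticlockwise from -200 (tip still 20 short of the ring) to -100 (home).
- ring_eye (a point): centre of the upright steel ring on the lid, 34 mm over the worktop; opening 26 mm, bar 8 mm thick, top of the ring 55 mm over the worktop; its axis is level, tangent to the 70 mm circle round the case's origin
- keeper_pocket (a point): centre of the pocket in the dark steel keeper block, 34 mm over the worktop; the pocket is 26 mm square and lies along the same circle; it opens 14 mm before this point and is closed 14 mm behind it. With the hook home the tip point is here. The block's top is 52 mm over the worktop.
- wing_grip (a point): middle of the thumbscrew's upright black wing, 80 mm over the worktop, straight above the keeper pocket; the wing is 46 mm long (its x), 12 mm thick (its y), from 64 to 90 mm over the worktop; grip it across its thickness. Its axis is vertical.
- screw (a joint): turn of the thumbscrew's spindle, rad, clockwise seen from above is positive; starts at 0.1 to 0.45, turns against a light drag of 0.04 N m and seats firmly at 1.4
- clutch_wing (a joint): slip of the wing on the spindle, rad, clockwise positive; 0 at the start and, but for a few hundredths of creep, until the screw is seated; then the clutch slips at a steady 0.16 N m and this grows as the wing is turned on. A slip of 0.1 to 0.2 is plain and right; half a radian is too much.
- spice_jar: spice jar with a gold cap, 42 mm across, 96 mm high, loose, inside the curve of the larger hook, about 70 mm from its stem; origin at the middle of its underside
- mill: wooden pepper mill, 58 mm across, 170 mm high, loose, to the left of the case; origin at the middle of its underside
- tin: small tin, 75 mm across, 66 mm high, loose, to the right of the case; origin at the middle of its underside
- pot: low round pot with a lid, 69 mm across, 41 mm high, loose, in front; origin at the middle of its underside
Not all that is in view belongs to the job. Leave any blue look-alike of the part that bears hook_grip alone.

How it is judged:
By the outcome, as a careful person would: the job done as asked, in the order asked, and still so for the second after the job is handed in, with the robot touching nothing.
It also fails if it takes over 72 s, if anything falls off the work surface, if the arm or the gripper's body presses on something with over 40 N, if the wrist force passes 120 N, or if a joint passes its speed limit or range.

## Working session

There is one attempt and no reset: what is moved stays moved. The work goes in short steps, Python scripts to look and compute and a tool call to move; the robot and the scene stay as the last step left them, time stands still between calls to the robot, and variables do not carry over. Pictures are saved under pics/ and viewed, at most 10 in all, crops included, and the job is handed in when it is done.

Besides the shell and the picture viewer there is one more tool, called after "Emit:" by a JSON object that holds its "method" and its "body". play_rows: Moves the arm, as the interface text tells. Its arguments: {"type":"object","properties":{"deltas":{"type":"array","items":{"type":"number"}}},"required":["deltas"]}

```bash
mkdir -p pics; cat > h.py <<'E'
import numpy as np,cv2
from workcell import *
from scipy.spatial.transform import Rotation as R
def back(p,uv,z=None,h=None):
    K=p["K"];E=p["extrinsics"];Ri=E[:3,:3].T;o=-Ri@E[:3,3]
    d=Ri@np.linalg.inv(K)@np.array([uv[0],uv[1],1.])
    s=z if z is not None else (h-o[2])/d[2]
    return o+s*d
def cloud(p):
    v,u=np.mgrid[:400,:640];z=p["range_z"];K=p["K"];E=p["extrinsics"]
    c=np.stack([(u-K[0,2])/K[0,0]*z,(v-K[1,2])/K[1,1]*z,z],-1)-E[:3,3]
    return c@E[:3,:3]
def proj(p,X):
    c=p["extrinsics"][:3,:3]@np.array(X)+p["extrinsics"][:3,3];c=p["K"]@c;return c[:2]/c[2]
def save(p,n,crop=None,s=1):
    im=p["color"][...,::-1]
    if crop: im=im[crop[1]:crop[3],crop[0]:crop[2]]
    cv2.imwrite("pics/"+n,cv2.resize(im,None,fx=s,fy=s,interpolation=cv2.INTER_CUBIC))
E
python3 - <<'E'
from h import *
H=dict(hook_grip=.075,hook_tip=.034,hook_waist=.034,small_hook_grip=.075,case=0,ring_eye=.034,keeper_pocket=.034,wing_grip=.08,spice_jar=0,mill=0,tin=0,pot=0)
for n in("top","scene"):
    p=camera(n);save(p,n+"0.png",s=1.25)
    for k,h in H.items():
        print(n,k,[(np.round(d["point"]).tolist(),round(d["confidence"],2),np.round(back(p,d["point"],h=h)[:2],3).tolist()) for d in pinpoint(p,k)[:3]])
s=sense();print(s["tool_pos"],s["eef_rot"],s["t"])
E
```

```text
top hook_grip [([270.0, 201.0], 0.85, [0.463, 0.123]), ([205.0, 212.0], 0.78, [0.425, 0.316])]
top hook_tip [([173.0, 235.0], 0.85, [0.352, 0.424]), ([248.0, 170.0], 0.69, [0.56, 0.199])]
top hook_waist [([187.0, 206.0], 0.91, [0.444, 0.384]), ([269.0, 186.0], 0.88, [0.512, 0.132])]
top small_hook_grip [([430.0, 218.0], 0.9, [0.425, -0.359])]
top case []
top ring_eye [([341.0, 158.0], 0.75, [0.607, -0.088])]
top keeper_pocket [([311.0, 156.0], 0.81, [0.609, 0.005])]
top wing_grip [([310.0, 154.0], 0.5, [0.61, 0.006])]
top spice_jar [([200.0, 232.0], 0.62, [0.363, 0.348]), ([429.0, 218.0], 0.4, [0.428, -0.375])]
top mill [([222.0, 143.0], 0.62, [0.649, 0.291])]
top tin [([400.0, 148.0], 0.61, [0.649, -0.278])]
top pot [([309.0, 228.0], 0.66, [0.385, 0.005])]
scene hook_grip [([272.0, 200.0], 0.65, [0.442, 0.129]), ([227.0, 188.0], 0.59, [0.419, 0.331]), ([354.0, 208.0], 0.27, [0.567, -0.125])]
scene hook_tip [([284.0, 197.0], 0.97, [0.552, 0.168])]
scene hook_waist [([288.0, 202.0], 0.88, [0.532, 0.133])]
scene small_hook_grip [([395.0, 248.0], 0.93, [0.427, -0.348])]
scene case [([333.0, 224.0], 0.77, [0.546, -0.058])]
scene ring_eye [([352.0, 207.0], 0.6, [0.639, -0.075]), ([332.0, 191.0], 0.59, [0.708, 0.058])]
scene keeper_pocket [([328.0, 204.0], 0.85, [0.607, 0.009])]
scene wing_grip [([331.0, 190.0], 0.39, [0.629, 0.012])]
scene spice_jar []
scene mill [([277.0, 189.0], 0.62, [0.645, 0.289])]
scene tin [([407.0, 232.0], 0.89, [0.656, -0.286])]
scene pot [([289.0, 237.0], 0.62, [0.384, 0.007]), ([280.0, 188.0], 0.33, [0.665, 0.29])]
[0.13990421 0.6091128  0.23300657] [ 1.12655733e-01  9.93634080e-01 -1.57993342e-05 -1.74079432e-06] 1.3
```

View pics/top0.png

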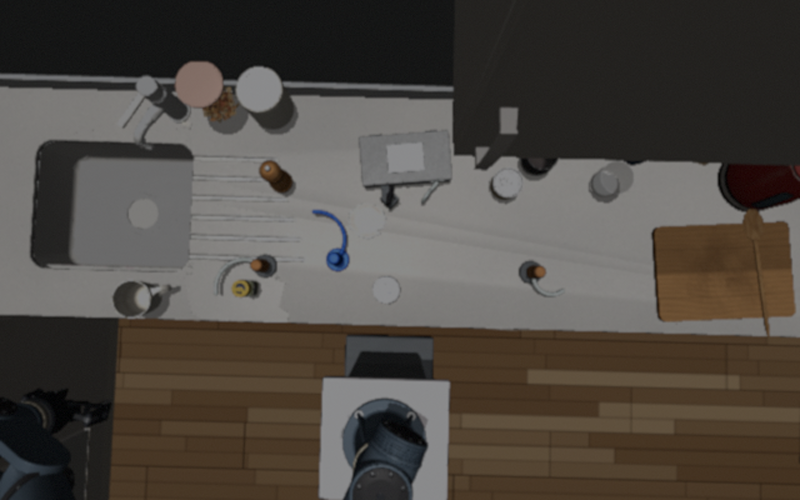

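View pics/scene0.png

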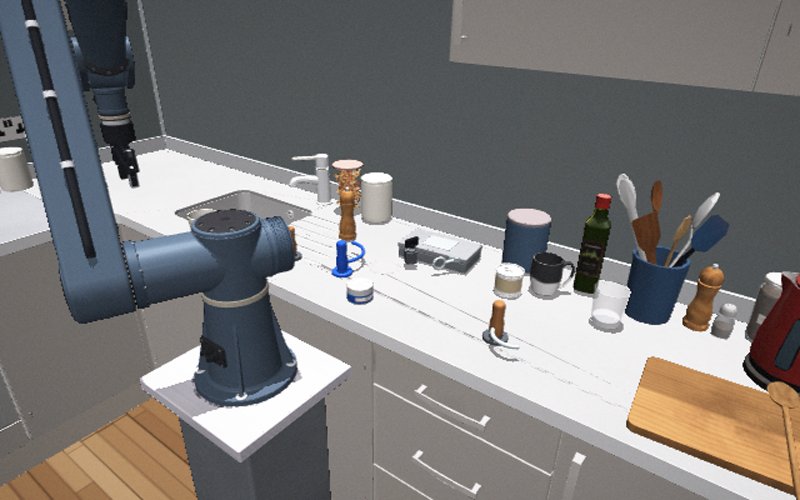

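The candidates for hook_grip in the top picture (640 px) are:
- the wooden stem at (205,212), with the jar inside its wide arc
- the blue look-alike at (270,206)
- the smaller hook at (430,218)

The description fits (205,212). I'll check it in a crop and measure.

```bash
python3 - <<'E'
from h import *
p=camera("top");C=cloud(p);save(p,"crop_hook.png",(160,180,300,260),5)
save(p,"crop_case.png",(270,90,380,180),6)
print("K",p["K"][0,0],"cam",-p["extrinsics"][:3,:3].T@p["extrinsics"][:3,3])
def box(x0,x1,y0,y1,z0,z1):
    m=(C[...,0]>x0)&(C[...,0]<x1)&(C[...,1]>y0)&(C[...,1]<y1)&(C[...,2]>z0)&(C[...,2]<z1);return C[m]
def show(n,P):print(n,len(P),P.mean(0).round(4) if len(P) else"",((P.max(0)+P.min(0))/2).round(4) if len(P) else "")
show("table",box(.45,.5,0,.05,-.02,.02))
show("stem",box(.38,.47,.27,.36,.085,.11))
show("jar",box(.3,.42,.3,.4,.085,.11))
print("rod",box(.3,.5,.3,.46,.022,.05).round(3).tolist())
P=box(.55,.67,-.04,.05,.07,.1);show("wing",P);print(P.round(3).tolist())
show("keeper",box(.55,.65,-.04,.05,.045,.06))
P=box(.6,.85,-.2,.12,.042,.056);show("lid",P);
r=cv2.minAreaRect(P[:,:2].astype(np.float32));print(r)
print("ring",box(.56,.64,-.14,-.06,.02,.07).round(3).tolist())
for k in("hook_grip","hook_tip","hook_waist","keeper_pocket","wing_grip","ring_eye","spice_jar"):
    print(k,[np.round(d["point"],1).tolist() for d in pinpoint(p,k)])
E
```

```text
K 421.083334822039 cam [ 0.4008702  -0.0156001   1.33719965]
table 246 [ 4.755e-01  2.540e-02 -2.000e-04] [ 4.756e-01  2.520e-02 -4.000e-04]
stem 116 [0.4127 0.3224 0.0952] [0.4089 0.3291 0.0939]
jar 190 [0.3756 0.3424 0.0956] [0.3853 0.3354 0.0941]
rod [[0.444, 0.363, 0.034], [0.444, 0.359, 0.036], [0.444, 0.356, 0.035], [0.445, 0.353, 0.034], [0.441, 0.376, 0.039], [0.441, 0.372, 0.041], [0.441, 0.371, 0.036], [0.441, 0.368, 0.037], [0.441, 0.364, 0.039], [0.441, 0.361, 0.039], [0.441, 0.357, 0.043], [0.441, 0.355, 0.038], [0.441, 0.353, 0.035], [0.441, 0.349, 0.038], [0.442, 0.346, 0.037], [0.442, 0.344, 0.033], [0.442, 0.34, 0.036], [0.442, 0.338, 0.031], [0.442, 0.316, 0.045], [0.442, 0.314, 0.043], [0.442, 0.31, 0.045], [0.438, 0.388, 0.032], [0.437, 0.381, 0.043], [0.438, 0.38, 0.037], [0.438, 0.377, 0.037], [0.438, 0.373, 0.039], [0.438, 0.37, 0.039], [0.438, 0.366, 0.041], [0.438, 0.365, 0.035], [0.438, 0.36, 0.041], [0.438, 0.358, 0.037], [0.438, 0.354, 0.039], [0.438, 0.352, 0.036], [0.438, 0.349, 0.037], [0.438, 0.346, 0.038], [0.439, 0.342, 0.038], [0.439, 0.34, 0.035], 
[... 6410 characters left out ...]
0.607, -0.085, 0.051], [0.606, -0.088, 0.054], [0.612, -0.093, 0.021], [0.605, -0.079, 0.045], [0.603, -0.082, 0.056], [0.603, -0.085, 0.054], [0.604, -0.088, 0.053], [0.601, -0.079, 0.047], [0.601, -0.082, 0.046], [0.601, -0.085, 0.052], [0.598, -0.076, 0.046], [0.598, -0.079, 0.05], [0.599, -0.082, 0.043], [0.602, -0.087, 0.023], [0.597, -0.077, 0.034], [0.596, -0.079, 0.042], [0.596, -0.082, 0.043], [0.593, -0.08, 0.037]]
hook_grip [[269.3, 204.2], [205.4, 209.4]]
hook_tip [[247.8, 170.6], [171.1, 233.7]]
hook_waist [[273.7, 187.1], [187.6, 208.2]]
keeper_pocket [[311.4, 154.6]]
wing_grip [[314.8, 155.2], [311.0, 230.8]]
ring_eye [[341.4, 157.2]]
spice_jar [[202.4, 231.1], [220.1, 143.4]]
```

View pics/crop_hook.png

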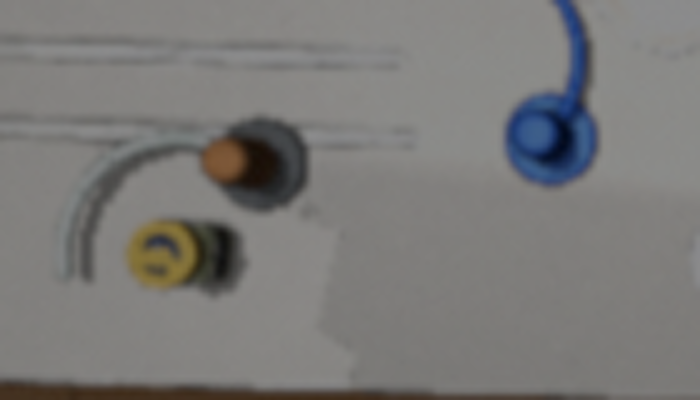

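View pics/crop_case.png

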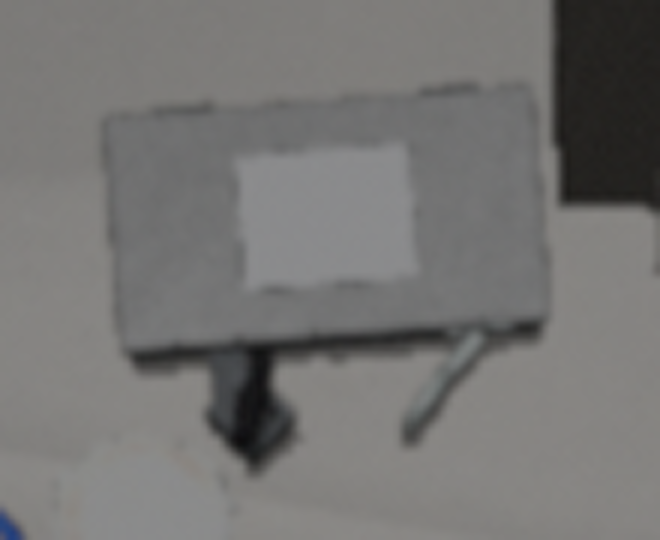

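The brown stem at crop (225,160), top pixel (205,212), has the wide arc with the gold-capped jar inside, so it is the right hook. The blue one at (270,206) is not. The keeper and wing are at about (311,155), and the ring is at about (343,157). Next come the fits.

```bash
cat > fit.py <<'E'
from h import *
from scipy.optimize import least_squares
def sel(C,x0,x1,y0,y1,z0,z1):
    m=(C[...,0]>x0)&(C[...,0]<x1)&(C[...,1]>y0)&(C[...,1]<y1)&(C[...,2]>z0)&(C[...,2]<z1);return C[m]
E
python3 - <<'E'
from fit import *
Cs=[cloud(camera("top")) for _ in range(6)]
S=np.vstack([sel(C,.395,.46,.285,.345,.088,.11) for C in Cs]);
# stem top disc vs jar: jar centre has y>.33,x<.40
S=S[np.hypot(S[:,0]-.425,S[:,1]-.315)<.022]
print("stem",S.mean(0),len(S),S.min(0),S.max(0))
J=np.vstack([sel(C,.33,.40,.31,.40,.088,.11) for C in Cs]);print("jar",J.mean(0),J.min(0),J.max(0))
P=np.vstack([sel(C,.345,.46,.335,.46,.034,.042) for C in Cs]);P=P[(np.hypot(P[:,0]-.365,P[:,1]-.35)>.05)]
f=least_squares(lambda c:np.hypot(P[:,0]-c[0],P[:,1]-c[1])-.07,[.363,.352],loss="soft_l1",f_scale=.003)
print("arc c",f.x,"free",least_squares(lambda c:np.hypot(P[:,0]-c[0],P[:,1]-c[1])-c[2],[.363,.352,.07],loss="soft_l1",f_scale=.003).x)
d=S.mean(0)[:2]-f.x;print("stem radius",np.hypot(*d),"yaw deg",np.degrees(np.arctan2(d[1],d[0])))
a=np.degrees(np.arctan2(P[:,1]-f.x[1],P[:,0]-f.x[0]));print("rod end",np.percentile(a,[0,1,98,100]))
W=np.vstack([sel(C,.57,.64,-.03,.03,.084,.096) for C in Cs])
print("wing",W.mean(0),cv2.minAreaRect(W[:,:2].astype(np.float32)))
u=np.linalg.svd(W[:,:2]-W[:,:2].mean(0),full_matrices=False)[2][0];wa=np.degrees(np.arctan2(u[1],u[0]));print("wing ang",wa)
L=np.vstack([sel(C,.655,.8,-.17,.1,.043,.054) for C in Cs])
r=cv2.minAreaRect(L[:,:2].astype(np.float32));print("lid",r)
# case model: lid edges by percentile in rotated frame
Lall=np.vstack([sel(C,.6,.8,-.17,.1,.043,.054) for C in Cs])
for ps in (2,3,4,5,6,7,8):
    t=np.radians(ps);x=L[:,0]*np.cos(t)+L[:,1]*np.sin(t);y=-L[:,0]*np.sin(t)+L[:,1]*np.cos(t)
    h=np.histogram(x,np.arange(.6,.8,.001))[0]
    print(ps,"x99.5",np.percentile(x,99.5).round(4),"y",np.percentile(y,[.5,99.5]).round(4),"span",np.ptp(np.percentile(x,[.5,99.5])).round(4),np.ptp(np.percentile(y,[.5,99.5])).round(4))
G=np.vstack([sel(C,.585,.635,-.12,-.06,.047,.06) for C in Cs])
print("ring top",G.mean(0)); g=np.linalg.svd(G[:,:2]-G[:,:2].mean(0),full_matrices=False)[2][0];print("ring plane ang",np.degrees(np.arctan2(g[1],g[0])))
# Keeper top
Kp=np.vstack([sel(C,.57,.645,-.035,.04,.048,.056) for C in Cs]);Kp=Kp[Kp[:,0]<.63];print("keeper",Kp.mean(0),cv2.minAreaRect(Kp[:,:2].astype(np.float32)))
E
```

```text
stem [0.42554111 0.31215145 0.09587234] 456 [0.41352415 0.29849295 0.08801329] [0.43776008 0.3283182  0.10438641]
jar [0.36980542 0.34670101 0.09585753] [0.35075581 0.32589483 0.08819805] [0.38937775 0.36914413 0.10449958]
arc c [0.36985908 0.35496572] free [0.3699205  0.35502809 0.0699251 ]
stem radius 0.07023923852058936 yaw deg -37.556918957619196
rod end [-14.60368803 -13.21361615 101.6268401  106.44226368]
wing [0.60108717 0.0012182  0.08927191] ((0.6011233329772949, 0.0011171745136380196), (0.011706446297466755, 0.04502452164888382), 73.22489166259766)
wing ang 164.8728617401213
lid ((0.7107142210006714, -0.03280450403690338), (0.11756756156682968, 0.22961923480033875), 1.7885172367095947)
2 x99.5 0.7656 y [-0.1691  0.0538] span 0.1126 0.2228
3 x99.5 0.763 y [-0.1811  0.041 ] span 0.1128 0.2221
4 x99.5 0.7604 y [-0.1932  0.0283] span 0.1132 0.2215
5 x99.5 0.7579 y [-0.2053  0.016 ] span 0.114 0.2213
6 x99.5 0.7558 y [-0.2173  0.0038] span 0.1154 0.2211
7 x99.5 0.7541 y [-0.2294 -0.0086] span 0.1174 0.2208
8 x99.5 0.753 y [-0.2417 -0.021 ] span 0.1201 0.2206
ring top [ 0.61047914 -0.08805219  0.05211403]
ring plane ang 144.53606690503494
keeper [0.59780914 0.00211339 0.05187938] ((0.5997636318206787, 0.002691015601158142), (0.03576381504535675, 0.031236834824085236), 46.55533218383789)
```

```bash
cat >> h.py <<'E'
def go(*targets,base=None):
    """targets: (x,y,z,phi) world -> mm/deg tool deltas from current commanded pose (phi: tool x axis yaw, deg)"""
    s=sense();M=R.from_quat(s["eef_rot"]).as_matrix();p=s["tool_pos"];ph=np.degrees(np.arctan2(M[1,0],M[0,0]))
    print("t",s["t"],"pos",p.round(4),"phi",ph.round(2),"tilt",M[:,2].round(4),"F",s["wrist_force"].round(2),"T",s["torque"].round(3),"w",s["gripper_width"],s["grasp_force"],"q6",s["q"][5].round(2))
    if base is not None: p=np.array(base[:3]);ph=base[3]
    c,q=np.cos(np.radians(ph)),np.sin(np.radians(ph))
    for x,y,z,f in targets:
        w=np.array([x,y,z])-p;print(np.round([1e3*(c*w[0]+q*w[1]),1e3*(q*w[0]-c*w[1]),-1e3*w[2]],1),"rz",round((ph-f+180)%360-180,2))
E
python3 -c "
from h import *
go((.4255,.3122,.2,148),(.4255,.3122,.081,148))"
```

```text
t 2.0 pos [0.1399 0.6091 0.233 ] phi 167.06 tilt [-0. -0. -1.] F [0.29 0.4  0.29] T [-0.013 -0.067  0.042] w 0.9973709916517962 0.0 q6 -0.18
[-344.8 -225.4   33. ] rz 19.06
[-344.8 -225.4  152. ] rz 19.06
```

Emit:
{"method": "play_rows", "body": {"deltas": [0.085,-0.3448,-0.2254,0.033,0,0,19.06,0.085,-0.3448,-0.2254,0.033,0,0,19.06,0.085,-0.3448,-0.2254,0.033,0,0,19.06,0.085,-0.3448,-0.2254,0.033,0,0,19.06,0.085,-0.3448,-0.2254,0.033,0,0,19.06,0.085,-0.3448,-0.2254,0.033,0,0,19.06,0.085,-0.3448,-0.2254,0.033,0,0,19.06,0.085,-0.3448,-0.2254,0.033,0,0,19.06,0.085,-0.3448,-0.2254,0.033,0,0,19.06,0.085,-0.3448,-0.2254,0.033,0,0,19.06,0.085,-0.3448,-0.2254,0.033,0,0,19.06,0.085,-0.3448,-0.2254,0.033,0,0,19.06]}}

```text
t: 3.2
tool_pos: [0.4241, 0.3134, 0.2001]
eef_rot: [0.275, 0.962, 0.0, -0.0]
wrist_force: [-0.4, 0.5, 0.8]
gripper_width: 0.997
grasp_force: 0.0
```

```bash
python3 -c "
from h import *
go((.4255,.3122,.081,148))
p=camera('scene')
save(p,'s1.png',(140,130,340,280),4)"
```

```text
t 3.2 pos [0.4241 0.3134 0.2001] phi 148.12 tilt [-6.e-04  2.e-04 -1.e+00] F [-0.42  0.52  0.82] T [-0.037  0.049 -0.042] w 0.996540502760274 0.0 q6 -0.59
[ -1.8  -0.3 119.1] rz 0.12
```

View pics/s1.png

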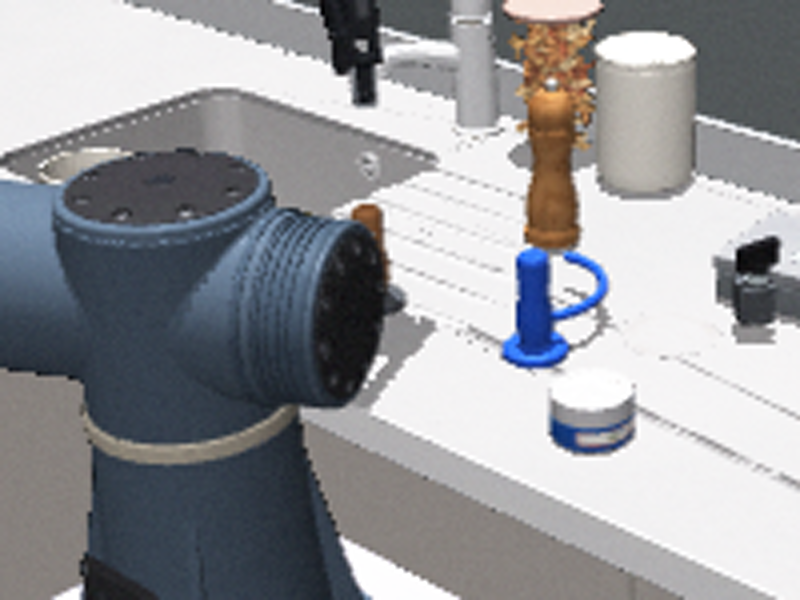

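The fingertips at crop (365,95) stand right above the stem top at crop (368,210), with the blue hook well clear. I'll descend and close.

Emit:
{"method": "play_rows", "body": {"deltas": [0.085,0,0,0.03,0,0,0,0.085,0,0,0.06,0,0,0,0.085,0,0,0.085,0,0,0,0.085,0,0,0.105,0,0,0,0.085,0,0,0.119,0,0,0,0.085,0,0,0.119,0,0,0,0.015,0,0,0.119,0,0,0,0.015,0,0,0.119,0,0,0,0.015,0,0,0.119,0,0,0,0.015,0,0,0.119,0,0,0,0.015,0,0,0.119,0,0,0,0.015,0,0,0.119,0,0,0]}}

```text
t: 4.45
tool_pos: [0.4265, 0.3128, 0.0821]
eef_rot: [0.276, 0.961, 0.001, 0.001]
wrist_force: [-0.6, -0.3, 6.0]
gripper_width: 0.323
grasp_force: 59.0
```

Emit:
{"method": "play_rows", "body": {"deltas": [0.015,0,0,0,0,0,0,0.015,0,0,0,0,0,0,0.015,0,0,0,0,0,0,0.015,0,0,-0.002,0,0,0,0.015,0,0,-0.004,0,0,0,0.015,0,0,-0.004,0,0,0]}}

```text
t: 5.05
tool_pos: [0.425, 0.3119, 0.0848]
eef_rot: [0.276, 0.961, -0.0, -0.0]
wrist_force: [-0.2, -0.3, -2.5]
gripper_width: 0.325
grasp_force: 59.2
```

```bash
python3 -c "
from h import *
go()"
```

```text
t 5.05 pos [0.425  0.3119 0.0848] phi 148.0 tilt [-9.e-04 -5.e-04 -1.e+00] F [-0.16 -0.25 -2.48] T [-0.02   0.009 -0.057] w 0.3248024062394379 59.23564910888672 q6 -0.59
```

Emit:
{"method": "play_rows", "body": {"deltas": [0.015,0,0,-0.02,0,0,0,0.015,0,0,-0.05,0,0,0,0.015,0,0,-0.08,0,0,0,0.015,0,0,-0.11,0,0,0,0.015,0,0,-0.13,0,0,0,0.015,-0.006,-0.0065,-0.13,0,0,4,0.015,-0.018,-0.0195,-0.13,0,0,12,0.015,-0.03,-0.033,-0.13,0,0,20,0.015,-0.042,-0.046,-0.13,0,0,28,0.015,-0.054,-0.06,-0.13,0,0,36,0.015,-0.066,-0.073,-0.13,0,0,44,0.015,-0.078,-0.086,-0.13,0,0,52]}}

```text
t: 6.25
tool_pos: [0.4453, 0.197, 0.2145]
eef_rot: [0.671, 0.741, -0.001, -0.001]
wrist_force: [0.1, 0.3, -2.4]
gripper_width: 0.325
grasp_force: 59.9
```

```bash
python3 -c "
from h import *
c,s=np.cos(np.radians(148)),np.sin(np.radians(148))
b=(.4255-.078*c-.086*s,.3122-.078*s+.086*c,.215,96);print(b)
go((.4863,-.0262,.215,-13.4),base=b)"
```

```text
(np.float64(0.44607469477614564), np.float64(0.1979341611203574), 0.215, 96)
t 6.25 pos [0.4453 0.197  0.2145] phi 95.67 tilt [-1.8e-03 -4.0e-04 -1.0e+00] F [ 0.12  0.3  -2.38] T [-0.028  0.007  0.011] w 0.32534791860090634 59.89139199256897 q6 0.09
[-227.1   16.6   -0. ] rz 109.4
```

Emit:
{"method": "play_rows", "body": {"deltas": [0.015,-0.017,0.0012,0,0,0,8,0.015,-0.034,0.0024,0,0,0,16,0.015,-0.051,0.0037,0,0,0,24,0.015,-0.068,0.005,0,0,0,32,0.015,-0.085,0.0062,0,0,0,40,0.015,-0.102,0.0074,0,0,0,48,0.015,-0.119,0.0087,0,0,0,56,0.015,-0.136,0.01,0,0,0,64,0.015,-0.153,0.0112,0,0,0,72,0.015,-0.17,0.0124,0,0,0,80,0.015,-0.187,0.0137,0,0,0,88,0.015,-0.2,0.0146,0,0,0,96]}}

```text
t: 7.45
tool_pos: [0.481, -0.0003, 0.2145]
eef_rot: [1.0, -0.003, -0.001, -0.0]
wrist_force: [0.4, 0.5, -2.7]
gripper_width: 0.324
grasp_force: 59.9
```

Emit:
{"method": "play_rows", "body": {"deltas": [0.015,0.0031,-0.0135,0,0,0,6.7,0.015,0.0048,-0.0267,0,0,0,13.4,0.015,0.0048,-0.0267,0,0,0,13.4,0.015,0.0048,-0.0267,0,0,0,13.4]}}

```text
t: 7.85
tool_pos: [0.4857, 0.0273, 0.2146]
eef_rot: [0.993, -0.115, -0.001, 0.0]
wrist_force: [0.2, 0.3, -2.8]
gripper_width: 0.327
grasp_force: 60.1
```

```bash
python3 -c "
from fit import *
go((.4863,-.0262,.215,-13.4))
p=camera('top');save(p,'t2.png',(250,120,400,220),5)
p=camera('scene');save(p,'s2.png',(240,120,440,260),4)"
```

```text
t 7.85 pos [0.4857 0.0273 0.2146] phi -13.2 tilt [-1.3e-03 -3.0e-04 -1.0e+00] F [ 0.19  0.26 -2.83] T [-0.007  0.013 -0.013] w 0.32714484277653055 60.10138750076294 q6 1.63
[12.8 51.9 -0.4] rz 0.2
```

View pics/s2.png

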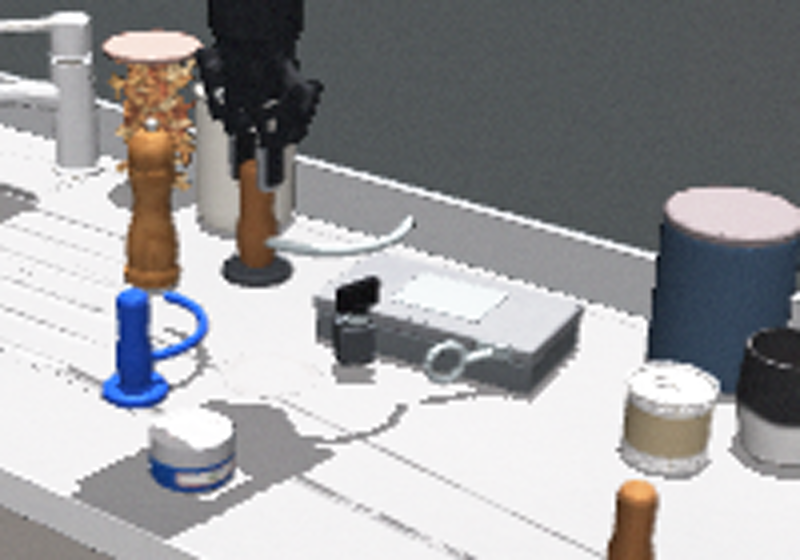

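View pics/t2.png

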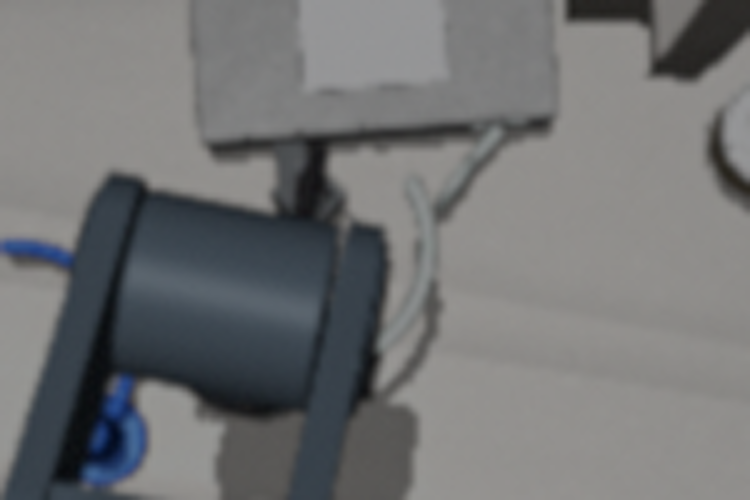

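The hook hangs level from the stem at scene crop (260,220), its rod curving toward the case. I got a sign wrong, so it stands 53 mm too far to the left, over free space. I'll measure the held rod before moving on.

```bash
python3 - <<'E'
from fit import *
for n in("top","scene"):
    P=np.vstack([sel(cloud(camera(n)),.48,.68,-.12,.08,.145,.185) for _ in range(4)])
    P=P[np.hypot(P[:,0]-.4863,P[:,1]-.0272)>.03]
    P=P[abs(np.hypot(P[:,0]-.5525,P[:,1]-.0044)-.07)<.018]
    f=least_squares(lambda c:np.hypot(P[:,0]-c[0],P[:,1]-c[1])-.07,[.5525,.0044],loss="soft_l1",f_scale=.003)
    a=np.degrees(np.arctan2(P[:,1]-f.x[1],P[:,0]-f.x[0]))
    print(n,len(P),P.mean(0).round(4),f.x,np.percentile(a,[0,2,50,98,100]).round(1))
    for lo in range(-180,0,30):
        m=(a>lo)&(a<lo+30); 
        if m.sum(): print(lo,m.sum(),P[m,2].mean().round(4),np.hypot(*(P[m,:2]-[.5525,.0044]).T).mean().round(4))
s=sense();print(s["tool_pos"])
E
```

```text
top 551 [ 0.5422 -0.0601  0.1714] [0.55112893 0.00295214] [-141.8 -139.9  -97.2  -56.7  -54.6]
-150 133 0.1715 0.0719
-120 197 0.1714 0.0717
-90 191 0.1715 0.0711
-60 30 0.1705 0.0708
scene 432 [ 0.5183 -0.0476  0.1723] [0.55220175 0.00099225] [-176.7 -175.4 -126.8  -59.6  -50.9]
-180 117 0.1712 0.0714
-150 130 0.1721 0.0723
-120 110 0.1727 0.0733
-90 66 0.1738 0.0731
-60 9 0.1737 0.0723
[0.48626783 0.02718421 0.2150161 ]
```

Emit:
{"method": "play_rows", "body": {"deltas": [0.015,0.004,0.017,0,0,0,0,0.015,0.009,0.034,0,0,0,0,0.015,0.0131,0.0508,0,0,0,0,0.015,0.0131,0.0508,0.015,0,0,0,0.015,0.0131,0.0508,0.035,0,0,0,0.015,0.0131,0.0508,0.055,0,0,0,0.015,0.0131,0.0508,0.075,0,0,0,0.015,0.0131,0.0508,0.095,0,0,0,0.015,0.0131,0.0508,0.11,0,0,0,0.015,0.0131,0.0508,0.122,0,0,0,0.015,0.0131,0.0508,0.13,0,0,0,0.015,0.0131,0.0508,0.13,0,0,0]}}

```text
t: 9.55
tool_pos: [0.4869, -0.0251, 0.0842]
eef_rot: [0.993, -0.117, -0.001, -0.0]
wrist_force: [-0.1, 0.1, -3.3]
gripper_width: 0.326
grasp_force: 60.1
```

```bash
python3 - <<'E'
from fit import *
P=np.vstack([sel(cloud(camera("top")),.48,.62,-.16,.0,.02,.06) for _ in range(4)])
O=np.array([.5525,-.049])
P=P[abs(np.hypot(*(P[:,:2]-O).T)-.07)<.015]
a=np.degrees(np.arctan2(P[:,1]-O[1],P[:,0]-O[0]));m=(a<-53)&(a>-150);P=P[m]
f=least_squares(lambda c:np.hypot(P[:,0]-c[0],P[:,1]-c[1])-.07,O,loss="soft_l1",f_scale=.003)
print(len(P),P.mean(0),f.x,a[m].min(),a[m].max())
b=(.4873,-.0252,.085,-13.4)
T=[]
for k in range(1,16):
    d=7*k; d=min(d,105)
    t=np.radians(161+d);T.append((.5535+.07*np.cos(t),-.048+.07*np.sin(t),.085,-13.4+d))
go(*T,base=b)
E
```

```text
236 [ 0.56559198 -0.1164241   0.04156641] [ 0.54993163 -0.05043284] -111.42212757054857 -54.91244977471583
t 9.75 pos [ 0.4878 -0.0253  0.0856] phi -13.39 tilt [ 1.5e-03 -5.0e-04 -1.0e+00] F [-0.05  0.07 -2.55] T [ 0.07  -0.04   0.052] w 0.3274419724434867 60.114394426345825 q6 1.52
[-0.3  8.5 -0. ] rz -7.0
[ 0.4 17.1 -0. ] rz -14.0
[ 2.2 25.4 -0. ] rz -21.0
[ 5.  33.5 -0. ] rz -28.0
[ 8.7 41.2 -0. ] rz -35.0
[13.3 48.4 -0. ] rz -42.0
[18.8 54.9 -0. ] rz -49.0
[25.1 60.8 -0. ] rz -56.0
[32.  65.8 -0. ] rz -63.0
[39.4 70.  -0. ] rz -70.0
[47.4 73.2 -0. ] rz -77.0
[55.6 75.4 -0. ] rz -84.0
[64.1 76.6 -0. ] rz -91.0
[72.6 76.8 -0. ] rz -98.0
[81.1 75.9 -0. ] rz -105.0
```

Emit:
{"method": "play_rows", "body": {"deltas": [0.015,-0.0002,0.0043,0,0,0,-3.5,0.015,-0.0003,0.0085,0,0,0,-7,0.015,-0.0001,0.0128,0,0,0,-10.5,0.015,0.0004,0.0171,0,0,0,-14,0.015,0.0012,0.0213,0,0,0,-17.5,0.015,0.0022,0.0254,0,0,0,-21,0.015,0.0035,0.0295,0,0,0,-24.5,0.015,0.005,0.0335,0,0,0,-28,0.015,0.005,0.0335,0,0,0,-28]}}

```text
t: 10.65
tool_pos: [0.4851, -0.0595, 0.0858]
eef_rot: [0.992, 0.127, 0.001, 0.001]
wrist_force: [0.6, -0.2, -2.0]
gripper_width: 0.326
grasp_force: 60.2
```

```bash
python3 - <<'E'
from fit import *
p=camera("top");save(p,"t3.png",(280,110,370,185),8)
O=np.array([.5525,-.049]);C=[cloud(p)]+[cloud(camera("top")) for _ in range(3)]
P=np.vstack([sel(c,.48,.64,-.16,.02,.03,.046) for c in C])
P=P[abs(np.hypot(*(P[:,:2]-O).T)-.07)<.013]
a=np.degrees(np.arctan2(P[:,1]-O[1],P[:,0]-O[0]))
for lo in range(-130,10,10):
    m=(a>lo)&(a<lo+10)
    if m.sum(): print(lo,m.sum(),np.median(np.hypot(*(P[m,:2]-O).T)).round(4),np.median(P[m,2]).round(4))
b=(.4873,-.0252,.085,-13.4);c,s=np.cos(np.radians(b[3])),np.sin(np.radians(b[3]))
b=(b[0]+c*.005+s*.0335,b[1]+s*.005-c*.0335,.085,14.6);print(b)
T=[]
for k in range(1,13):
    d=28+7*k
    t=np.radians(161+d);T.append((.5535+.07*np.cos(t),-.048+.07*np.sin(t),.085,-13.4+d))
go(*T,base=b)
E
```

```text
-100 2 0.0753 0.0368
-90 52 0.0704 0.041
-80 48 0.0708 0.0424
-70 45 0.0702 0.0421
-60 45 0.0709 0.0428
-50 48 0.071 0.042
-40 19 0.0719 0.0432
-30 12 0.0702 0.0415
(np.float64(0.48440032462399274), np.float64(-0.05894673143748558), 0.085, 14.6)
t 10.85 pos [ 0.4844 -0.0587  0.0853] phi 14.57 tilt [ 3.e-04 -1.e-04 -1.e+00] F [ 0.55 -1.4  -3.75] T [-0.021 -0.032 -0.044] w 0.32580177677110683 60.18069863319397 q6 0.97
[-0.4  8.5 -0. ] rz -7.0
[ 0.4 17.1 -0. ] rz -14.0
[ 2.1 25.4 -0. ] rz -21.0
[ 4.9 33.5 -0. ] rz -28.0
[ 8.6 41.2 -0. ] rz -35.0
[13.3 48.4 -0. ] rz -42.0
[18.8 54.9 -0. ] rz -49.0
[25.  60.8 -0. ] rz -56.0
[31.9 65.8 -0. ] rz -63.0
[39.4 70.  -0. ] rz -70.0
[47.3 73.2 -0. ] rz -77.0
[55.6 75.4 -0. ] rz -84.0
```

View pics/t3.png

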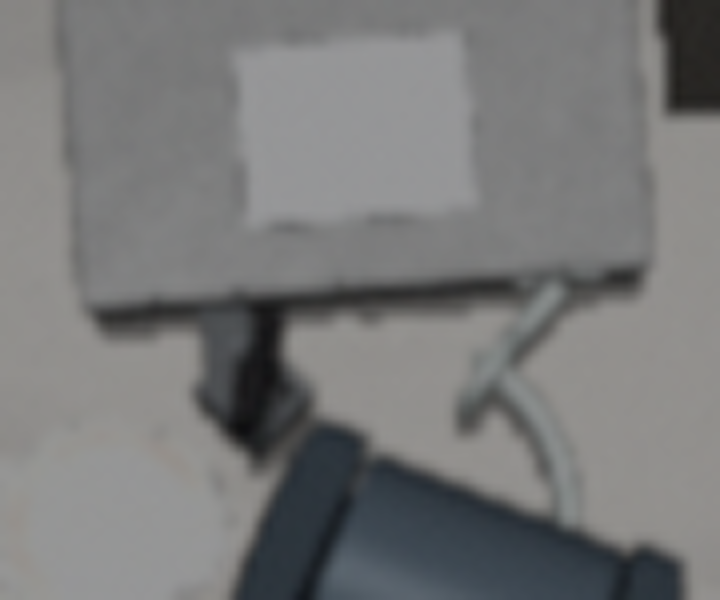

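The rod passes through the ring at about crop (490,375), where pinpoint puts the eye, and the forces are small. On toward the pocket.

Emit:
{"method": "play_rows", "body": {"deltas": [0.015,-0.0003,0.0043,0,0,0,-3.5,0.015,-0.0004,0.0085,0,0,0,-7,0.015,-0.0001,0.0128,0,0,0,-10.5,0.015,0.0004,0.0171,0,0,0,-14,0.015,0.0011,0.0213,0,0,0,-17.5,0.015,0.0021,0.0254,0,0,0,-21,0.015,0.0034,0.0295,0,0,0,-24.5,0.015,0.0049,0.0335,0,0,0,-28,0.015,0.0066,0.0374,0,0,0,-31.5,0.015,0.0086,0.0412,0,0,0,-35,0.015,0.0133,0.0484,0,0,0,-42,0.015,0.0133,0.0484,0,0,0,-42]}}

```text
t: 12.05
tool_pos: [0.5107, -0.103, 0.0852]
eef_rot: [0.881, 0.474, 0.001, 0.001]
wrist_force: [-0.4, -1.0, -1.8]
gripper_width: 0.323
grasp_force: 60.1
```

```bash
python3 - <<'E'
from fit import *
O=np.array([.5525,-.049]);C=[cloud(camera("top")) for _ in range(4)]
P=np.vstack([sel(c,.48,.64,-.16,.04,.03,.046) for c in C])
P=P[abs(np.hypot(*(P[:,:2]-O).T)-.07)<.013]
a=np.degrees(np.arctan2(P[:,1]-O[1],P[:,0]-O[0]))
for lo in range(-130,40,10):
    m=(a>lo)&(a<lo+10)
    if m.sum(): print(lo,m.sum(),np.median(np.hypot(*(P[m,:2]-O).T)).round(4),np.median(P[m,2]).round(4))
b=(.4844,-.05895,.085,14.6);c,s=np.cos(np.radians(b[3])),np.sin(np.radians(b[3]))
b=(b[0]+c*.0133+s*.0484,b[1]+s*.0133-c*.0484,.085,56.6);print(b)
T=[]
for k in range(1,11):
    d=70+3.5*k
    t=np.radians(161+d);T.append((.5535+.07*np.cos(t),-.048+.07*np.sin(t),.085,-13.4+d))
go(*T,base=b)
E
```

```text
-50 11 0.0682 0.0427
-30 15 0.0727 0.0417
-20 40 0.0707 0.0414
-10 45 0.0706 0.0417
0 45 0.0707 0.041
10 22 0.0716 0.0412
30 1 0.0586 0.0454
(np.float64(0.5094706889063769), np.float64(-0.102434601386694), 0.085, 56.6)
t 12.25 pos [ 0.5088 -0.1018  0.0849] phi 56.51 tilt [-1.1e-03  5.0e-04 -1.0e+00] F [ 0.49  0.41 -2.82] T [0.009 0.025 0.   ] w 0.3294480617050185 60.130380392074585 q6 0.17
[-0.3  4.2 -0. ] rz -3.5
[-0.3  8.5 -0. ] rz -7.0
[-0.1 12.8 -0. ] rz -10.5
[ 0.4 17.  -0. ] rz -14.0
[ 1.2 21.2 -0. ] rz -17.5
[ 2.2 25.4 -0. ] rz -21.0
[ 3.5 29.5 -0. ] rz -24.5
[ 5.  33.5 -0. ] rz -28.0
[ 6.7 37.4 -0. ] rz -31.5
[ 8.7 41.2 -0. ] rz -35.0
```

Emit:
{"method": "play_rows", "body": {"deltas": [0.015,-0.0003,0.0042,0,0,0,-3.5,0.015,-0.0003,0.0085,0,0,0,-7,0.015,-0.0001,0.0128,0,0,0,-10.5,0.015,0.0004,0.017,0,0,0,-14,0.015,0.0012,0.0212,0,0,0,-17.5,0.015,0.0022,0.0254,0,0,0,-21,0.015,0.0035,0.0295,0,0,0,-24.5,0.015,0.005,0.0335,0,0,0,-28,0.015,0.0067,0.0374,0,0,0,-31.5,0.015,0.0087,0.0412,0,0,0,-35,0.015,0.0087,0.0412,0,0,0,-35,0.015,0.0087,0.0412,0.001,0,0,-35]}}

```text
t: 13.45
tool_pos: [0.5482, -0.1174, 0.0839]
eef_rot: [0.698, 0.716, -0.0, -0.0]
wrist_force: [0.3, 0.5, -2.8]
gripper_width: 0.325
grasp_force: 60.2
```

Emit:
{"method": "play_rows", "body": {"deltas": [0.015,0,0,0.001,0,0,0,0.015,0,0,0.002,0,0,0,0.015,0,0,0.002,0,0,0]}}

```text
t: 13.75
tool_pos: [0.5483, -0.1177, 0.0821]
eef_rot: [0.697, 0.717, -0.0, -0.0]
wrist_force: [-0.4, 0.8, -0.2]
gripper_width: 0.322
grasp_force: 60.3
```

```bash
python3 - <<'E'
from fit import *
go()
O=np.array([.5525,-.049]);C=[cloud(camera("top")) for _ in range(4)]
P=np.vstack([sel(c,.48,.64,-.16,.04,.03,.046) for c in C])
P=P[abs(np.hypot(*(P[:,:2]-O).T)-.07)<.013]
a=np.degrees(np.arctan2(P[:,1]-O[1],P[:,0]-O[0]))
for lo in range(-130,60,10):
    m=(a>lo)&(a<lo+10)
    if m.sum(): print(lo,m.sum(),np.median(np.hypot(*(P[m,:2]-O).T)).round(4),np.median(P[m,2]).round(4))
E
```

```text
t 13.75 pos [ 0.5483 -0.1177  0.0821] phi 91.58 tilt [-5.e-04  2.e-04 -1.e+00] F [-0.43  0.83 -0.21] T [ 0.005  0.185 -0.02 ] w 0.3223769066565928 60.33239006996155 q6 -0.44
-50 8 0.0672 0.0372
-20 44 0.0695 0.0385
-10 56 0.0685 0.039
0 63 0.0689 0.0384
10 48 0.0695 0.04
20 48 0.07 0.0388
30 15 0.0712 0.0396
40 1 0.0819 0.0449
50 9 0.0761 0.0365
```

Emit:
{"method": "play_rows", "body": {"deltas": [0.05,0,0,0.0003,0,0,0,0.05,0,0,0,0,0,0,0.05,0,0,0,0,0,0,0.05,0,0,-0.01,0,0,0,0.05,0,0,-0.025,0,0,0,0.05,0,0,-0.05,0,0,0,0.05,0,0,-0.08,0,0,0,0.05,0,0,-0.1,0,0,0,0.05,0,0,-0.1,0,0,0]}}

```text
t: 14.85
tool_pos: [0.5509, -0.1187, 0.1858]
eef_rot: [0.697, 0.717, 0.001, 0.004]
wrist_force: [0.2, 0.3, 0.2]
gripper_width: 0.581
grasp_force: 0.0
```

```bash
python3 - <<'E'
from fit import *
go((.601,.0012,.182,165),base=(.5486,-.1178,.182,91.6))
p=camera("scene");save(p,"s4.png",(300,150,420,240),6)
for n in("top","scene"):
  C=[cloud(camera(n)) for _ in range(4)]
  W=np.vstack([sel(c,.57,.64,-.03,.03,.084,.096) for c in C])
  S=np.vstack([sel(c,.51,.58,-.15,-.085,.088,.105) for c in C])
  if len(S):print(n,"stem top",S.mean(0))
  if len(W)>20:
    r=cv2.minAreaRect(W[:,:2].astype(np.float32));u=np.linalg.svd(W[:,:2]-W[:,:2].mean(0),full_matrices=False)[2][0]
    print(n,"wing",W.mean(0),np.degrees(np.arctan2(u[1],u[0])),r)
E
```

```text
t 14.85 pos [ 0.5509 -0.1187  0.1858] phi 91.61 tilt [ 0.0075 -0.0032 -1.    ] F [0.23 0.29 0.19] T [ 0.012  0.058 -0.006] w 0.5806023341044085 0.0 q6 -0.44
[117.5  55.7  -0. ] rz -73.4
top stem top [ 0.54198728 -0.10872243  0.09432827]
top wing [0.60111875 0.00122201 0.08933532] 164.79316307927894 ((0.6012889742851257, 0.0009850645437836647), (0.011805727146565914, 0.04549160227179527), 73.43843078613281)
scene stem top [ 0.54507486 -0.12051711  0.0963004 ]
scene wing [ 6.00253360e-01 -1.78810840e-04  8.92212988e-02] 164.29716991037333 ((0.6026116609573364, -0.0012468919157981873), (0.018880534917116165, 0.04962512105703354), 68.84003448486328)
```

View pics/s4.png

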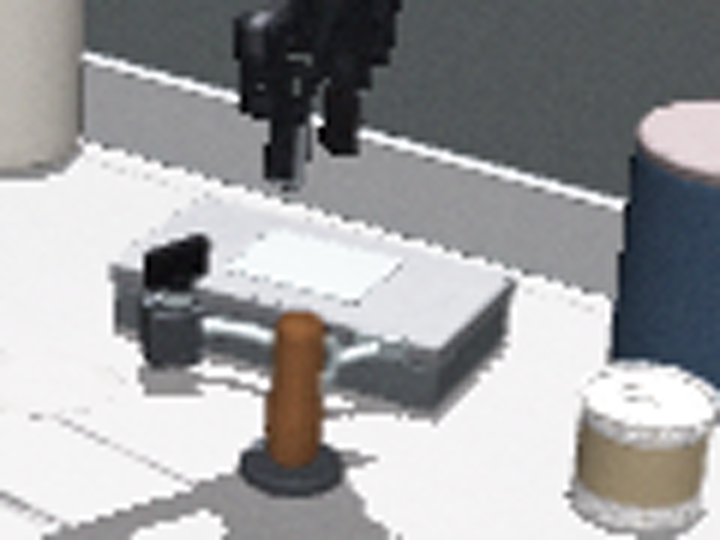

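The hook stands home: its stem is at crop (297,390), and the rod runs through the ring into the keeper at crop (200,325). Next is the wing.

Emit:
{"method": "play_rows", "body": {"deltas": [0.05,0.013,0.006,0,0,0,-8,0.05,0.026,0.0125,0,0,0,-16,0.05,0.039,0.019,0,0,0,-24,0.05,0.052,0.025,0,0,0,-32,0.05,0.065,0.031,0,0,0,-40,0.05,0.078,0.037,0,0,0,-48,0.05,0.091,0.0435,0,0,0,-56,0.05,0.104,0.05,0,0,0,-64,0.05,0.1175,0.0557,0,0,0,-73.4,0.05,0.1175,0.0557,0,0,0,-73.4,0.05,0.1175,0.0557,0,0,0,-73.4]}}

```text
t: 16.4
tool_pos: [0.6007, 0.0012, 0.1815]
eef_rot: [0.131, 0.991, -0.0, -0.0]
wrist_force: [-0.5, -0.5, 0.4]
gripper_width: 0.586
grasp_force: 0.0
```

```bash
python3 -c "
from h import *
camera('top')
go((.601,.001,.0865,165))"
```

```text
t 16.45 pos [0.6006 0.0008 0.1816] phi 164.87 tilt [-1.e-03 -2.e-04 -1.e+00] F [-0.2   0.07  0.06] T [0.04  0.009 0.018] w 0.5840803095255482 0.0 q6 -1.49
[-0.3  0.3 95.1] rz -0.13
```

Emit:
{"method": "play_rows", "body": {"deltas": [0.05,0,0,0.025,0,0,0,0.05,0,0,0.05,0,0,0,0.05,0,0,0.07,0,0,0,0.05,0,0,0.085,0,0,0,0.05,0,0,0.095,0,0,0,0.05,0,0,0.095,0,0,0,0.005,0,0,0.095,0,0,0,0.005,0,0,0.095,0,0,0,0.005,0,0,0.095,0,0,0,0.005,0,0,0.095,0,0,0,0.005,0,0,0.095,0,0,0,0.005,0,0,0.095,0,0,0]}}

```text
t: 17.65
tool_pos: [0.602, 0.0019, 0.0883]
eef_rot: [0.131, 0.991, 0.0, 0.001]
wrist_force: [0.5, 3.6, 6.7]
gripper_width: 0.104
grasp_force: 59.0
```

```bash
python3 -c "
from h import *
go()"
```

```text
t 17.65 pos [0.602  0.0019 0.0883] phi 164.99 tilt [ 2.7e-03  6.0e-04 -1.0e+00] F [0.46 3.63 6.7 ] T [ 0.766 -0.067  0.032] w 0.10417415802995059 59.03976023197174 q6 -1.49
```

Emit:
{"method": "play_rows", "body": {"deltas": [0.005,0,0,0,0,0,4,0.005,0,0,0,0,0,8,0.005,0,0,0,0,0,12,0.005,0,0,0,0,0,16,0.005,0,0,0,0,0,20,0.005,0,0,0,0,0,24,0.005,0,0,0,0,0,24,0.005,0,0,0,0,0,24]}}

```text
t: 18.45
tool_pos: [0.6021, 0.0021, 0.0883]
eef_rot: [0.334, 0.943, 0.001, 0.001]
wrist_force: [0.2, 6.1, 5.9]
gripper_width: 0.109
grasp_force: 59.0
```

```bash
cat > tq.py <<'E'
from h import *
go();T=[]
for _ in range(4): camera("top");T.append(sense()["torque"][2])
print("Tz",np.round(T,3))
E
python3 tq.py
```

```text
t 18.45 pos [0.6021 0.0021 0.0883] phi 140.97 tilt [ 0.003  0.001 -1.   ] F [0.15 6.14 5.89] T [ 0.846 -0.133 -0.016] w 0.10908810490409038 59.032114148139954 q6 -1.07
Tz [-0.052 -0.005 -0.057 -0.04 ]
```

Emit:
{"method": "play_rows", "body": {"deltas": [0.005,0,0,0,0,0,4,0.005,0,0,0,0,0,8,0.005,0,0,0,0,0,12,0.005,0,0,0,0,0,16,0.005,0,0,0,0,0,19,0.005,0,0,0,0,0,22,0.005,0,0,0,0,0,22,0.005,0,0,0,0,0,22]}}

```text
t: 19.45
tool_pos: [0.6022, 0.0023, 0.0883]
eef_rot: [0.508, 0.861, 0.001, 0.001]
wrist_force: [1.5, 4.8, 5.7]
gripper_width: 0.104
grasp_force: 59.0
```

```bash
python3 tq.py
```

```text
t 19.45 pos [0.6022 0.0023 0.0883] phi 118.97 tilt [ 0.0032  0.0012 -1.    ] F [1.51 4.82 5.7 ] T [ 0.893 -0.102 -0.063] w 0.10404809969151059 59.00429427623749 q6 -0.69
Tz [-0.049 -0.033 -0.096 -0.054]
```

Emit:
{"method": "play_rows", "body": {"deltas": [0.005,0,0,0,0,0,3,0.005,0,0,0,0,0,6,0.005,0,0,0,0,0,6]}}

```text
t: 19.95
tool_pos: [0.6023, 0.0023, 0.0883]
eef_rot: [0.553, 0.833, 0.001, 0.001]
wrist_force: [1.1, 5.4, 6.1]
gripper_width: 0.109
grasp_force: 59.0
```

```bash
sed -i 's/range(4)/range(10)/; s/print("Tz",/print("mean",np.mean(T).round(4),/' tq.py; python3 tq.py
```

```text
t 19.95 pos [0.6023 0.0023 0.0883] phi 112.92 tilt [ 0.0033  0.0013 -1.    ] F [1.13 5.36 6.12] T [ 0.928 -0.178 -0.004] w 0.1092048565493631 58.9936888217926 q6 -0.58
mean -0.0217 [ 0.03  -0.037 -0.056 -0.037 -0.015 -0.042 -0.038 -0.001  0.02  -0.041]
```

Emit:
{"method": "play_rows", "body": {"deltas": [0.005,0,0,0,0,0,3,0.005,0,0,0,0,0,6,0.005,0,0,0,0,0,6]}}

```text
t: 20.75
tool_pos: [0.6023, 0.0023, 0.0883]
eef_rot: [0.595, 0.803, 0.002, 0.001]
wrist_force: [1.3, 5.1, 5.9]
gripper_width: 0.103
grasp_force: 59.0
```

```bash
python3 tq.py
```

```text
t 20.75 pos [0.6023 0.0023 0.0883] phi 106.92 tilt [ 0.0034  0.0013 -1.    ] F [1.34 5.12 5.88] T [ 0.986 -0.226 -0.008] w 0.10295006869616904 58.982911705970764 q6 -0.48
mean -0.03 [ 0.011 -0.008 -0.028 -0.055 -0.063 -0.043 -0.025 -0.025 -0.042 -0.022]
```

Emit:
{"method": "play_rows", "body": {"deltas": [0.005,0,0,0,0,0,2,0.005,0,0,0,0,0,4,0.005,0,0,0,0,0,4]}}

```text
t: 21.55
tool_pos: [0.6023, 0.0023, 0.0883]
eef_rot: [0.623, 0.782, 0.002, 0.001]
wrist_force: [1.0, 6.0, 5.6]
gripper_width: 0.107
grasp_force: 59.0
```

```bash
python3 tq.py
```

```text
t 21.55 pos [0.6023 0.0023 0.0883] phi 102.97 tilt [ 0.0034  0.0012 -1.    ] F [1.02 6.02 5.6 ] T [ 0.994 -0.133  0.071] w 0.10749322902964266 58.99432182312012 q6 -0.41
mean 0.0848 [0.019 0.127 0.115 0.101 0.123 0.073 0.028 0.116 0.067 0.079]
```

Emit:
{"method": "play_rows", "body": {"deltas": [0.005,0,0,0,0,0,1.5,0.005,0,0,0,0,0,3,0.005,0,0,0,0,0,3]}}

```text
t: 22.35
tool_pos: [0.6024, 0.0023, 0.0883]
eef_rot: [0.643, 0.766, 0.002, 0.001]
wrist_force: [1.4, 5.9, 5.8]
gripper_width: 0.106
grasp_force: 59.0
```

```bash
python3 tq.py
```

```text
t 22.35 pos [0.6024 0.0023 0.0883] phi 99.98 tilt [ 0.0035  0.0011 -1.    ] F [1.39 5.9  5.75] T [ 1.014 -0.186  0.099] w 0.10561400819046403 58.9974045753479 q6 -0.36
mean 0.0914 [0.063 0.098 0.076 0.113 0.082 0.128 0.106 0.05  0.095 0.102]
```

Emit:
{"method": "play_rows", "body": {"deltas": [0.005,0,0,0,0,0,1.7,0.005,0,0,0,0,0,3.4,0.005,0,0,0,0,0,3.4]}}

```text
t: 23.15
tool_pos: [0.6024, 0.0024, 0.0883]
eef_rot: [0.665, 0.747, 0.002, 0.001]
wrist_force: [2.2, 5.1, 4.4]
gripper_width: 0.105
grasp_force: 59.0
```

```bash
python3 tq.py
```

```text
t 23.15 pos [0.6024 0.0024 0.0883] phi 96.58 tilt [ 0.0036  0.0012 -1.    ] F [2.2  5.12 4.43] T [ 1.042 -0.197  0.09 ] w 0.10451799696785034 58.990538120269775 q6 -0.3
mean 0.0896 [0.119 0.077 0.09  0.072 0.099 0.118 0.034 0.13  0.065 0.092]
```

Emit:
{"method": "play_rows", "body": {"deltas": [0.05,0,0,0,0,0,0,0.05,0,0,0,0,0,0,0.05,0,0,0,0,0,0,0.05,0,0,-0.015,0,0,0,0.05,0,0,-0.04,0,0,0,0.05,0,0,-0.07,0,0,0,0.05,0,0,-0.1,0,0,0,0.05,0,0,-0.13,0,0,0,0.05,0,0,-0.13,0,0,0]}}

```text
t: 24.55
tool_pos: [0.6037, 0.0003, 0.2214]
eef_rot: [0.665, 0.747, 0.002, 0.004]
wrist_force: [1.1, -0.8, 0.4]
gripper_width: 0.58
grasp_force: 0.0
```

```bash
python3 - <<'E'
from fit import *
go()
p=camera("scene");save(p,"s5.png",(220,130,420,270),4)
for n in("top","scene"):
  C=[cloud(camera(n)) for _ in range(4)]
  W=np.vstack([sel(c,.57,.64,-.035,.035,.084,.096) for c in C])
  S=np.vstack([sel(c,.51,.58,-.15,-.085,.088,.105) for c in C])
  if len(S):print(n,"stem top",S.mean(0))
  if len(W)>20:
    u=np.linalg.svd(W[:,:2]-W[:,:2].mean(0),full_matrices=False)[2][0]
    print(n,"wing",W.mean(0),np.degrees(np.arctan2(u[1],u[0])))
E
```

```text
t 24.55 pos [6.037e-01 3.000e-04 2.214e-01] phi 96.59 tilt [ 0.0089 -0.0022 -1.    ] F [ 1.09 -0.77  0.37] T [-0.008 -0.002 -0.017] w 0.5799559232193661 0.0 q6 -0.3
top stem top [ 0.54852186 -0.11735034  0.09621015]
top wing [0.59845396 0.01197213 0.08805717] -88.6098692627088
scene stem top [ 0.54477691 -0.12048669  0.09642873]
scene wing [ 6.00665673e-01 -2.86695648e-04  8.95690281e-02] -80.93472054138955
```

View pics/s5.png

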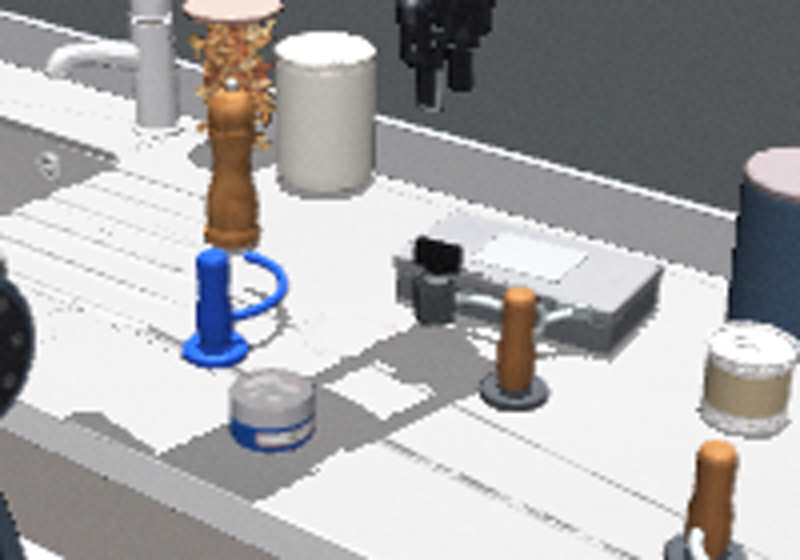

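The hook stands home at crop (515,345), the wing at crop (438,253) is turned, and the gripper is clear. The torque step and the wing's turn agree on a slip of about 0.15 rad.

```bash
python3 -c "
from workcell import *
print(sign_off())"
```

```text
the job is handed in; nothing more can be done
None
```

I handed the job in at about 25 s, and no verdict came back. The larger hook stands home through the ring with its tip in the keeper, and the thumbscrew is seated with an estimated clutch slip of 0.11 to 0.18 rad. I did not touch the smaller hook, the blue look-alike or anything else.

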